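# Load the jar rack, stack its frame and clamp it

## Robot

A 6-joint arm with a two-finger parallel gripper is mounted at the origin on the work surface. World frame = base frame: x ahead of the robot, y to its left, z up, the work surface at z = 0. Lengths are in m, angles in rad, forces in N, time in s.
With the tool pointing down it reaches from about 0.275 to 0.85 m from the base axis. Payload 5.2 kg.
Tool frame: the origin (TCP) lies on the mounting face of the last link; the fingertips stand 173 mm ahead of it and the grasp point (between the pads) lies 155 mm ahead of it; z points along the fingers, y is the line along which they close (so a half turn about z gives the same grasp; the last joint's range is limited). The gripper opens to 85 mm and grips with 20 to 120 N. Pads are 22 mm wide; open, the fingers measure 114 mm over their backs; the gripper's body (76 mm by 85 mm) begins 54 mm behind the grasp point. The pads swing forward as they close: fully open they stand 13 mm farther back than shut.
Start: joints at [-1.467, 0.259, 1.535, -0, 1.348, -0.203], TCP at [0.166, -0.524, 0.405] pointing down, gripper open.
Joint ranges: [-3.14, 3.14], [-0.91, 2.08], [0.19, 2.58], [-1.22, 4.36], [0.22, 2.71], [-3.12, 3.12]. Speed limits (rad/s): [2.57, 2.57, 3.14, 3.14, 3.14, 3.14].

## Interface

Orientations are given as a rotation vector (axis times angle).
In Python, from bench import ctrl gives the robot as it stands. Calls block until the motion is done:
- ctrl.move_ptp(position, orientation): joint-space move of the TCP to a pose.
- ctrl.move_l(position, rot=None, vel=0.15, force_limit=None): straight line of the TCP; rot=None keeps the orientation; vel is the mean speed in m/s. With force_limit (N) it stops when the force on the tool has changed by that much, and returns True; else False.
- ctrl.set_joints(angles): joint-space move.
- ctrl.command_gripper(opening, f_grip=None): finger opening in m; f_grip is the grip in N (None keeps the last); returns when the fingers have stopped.
- ctrl.hold(seconds).
- ctrl.solve_ik(position, orientation): joint angles nearest the present ones, or None.
- ctrl.camera(name): name is "scene" or "top"; returns the picture (384x512x3 uint8, red, green, blue); there is no depth.
- ctrl.camera_params(name): a dict with "vertical_fov" (degrees; the focal length in pixels is half the picture's height over the tangent of half this angle, whatever the lens; pixels are square), "cx", "cy" (the principal point, pixels), "eye" and "orientation" of the camera in the world. Camera axes: x right, y down, z forward; pixel columns grow to the right and rows downward; lengths in m; the calibration is good to about 2 mm. A picture is of the moment at which its call begins. camera_params takes no time and is no camera call.
A pose or a line that the arm cannot do raises ctrl.PlanningError and nothing moves.
- ctrl.job_done(): hands the job in; it is judged then, once.
Trained networks look in the newest picture that a camera, given by its name, has taken for a name from the list of things; names that differ only in an ending like _2 or _b are one class to them, and where a whole thing is asked for, a point or a joint stands for the part that bears it (a point fixed in the world has none). Each returns a list of dicts, best first, with "p" (0 to 1); they miss things now and then, are a little off and sometimes report something else, mostly with a low value. They report only what shows in the picture. A call takes as long as a camera call. They do not tell look-alikes from the thing itself.
- ctrl.recognise(camera, label): "location" ([column, row] in pixels, amid what is visible of it).
- ctrl.masks_of(camera, label): "mask" (384x512 bool, what is visible of it) and "location" ([column, row] in pixels, amid what is visible of it).
Readings, each from a call of its own:
- ctrl.read_time_s(): time.
- ctrl.read_joint_pos(): joint angles.
- ctrl.read_dq(): joint speeds.
- ctrl.read_effort(): joint torques, N m.
- ctrl.read_tool_pos(): TCP position.
- ctrl.read_tool_rot(): TCP orientation.
- ctrl.read_wrist_force(): force on the tool from outside, world axes, zero at the start.
- ctrl.read_torque(): the same for the moment, N m.
- ctrl.read_opening(): finger opening in m.
- ctrl.read_gripper_force(): force on a finger pad.
Only numpy, scipy, OpenCV 4.12 (cv2) and the standard library are available. Lean on these libraries where they do the work, as an engineer would, in place of code of your own. Each camera call takes 0.05 s, during which the arm holds its last target. There are 200 camera calls.

## Task

Stand every spare jar from the bench in an empty pocket of the wooden rack, and leave the jars that are already in it where they are. Then put the stacking frame on the rack with all four posts fully home in the corner sockets, let go of it, and swing both end clamps fully down over it. Set the jars and the frame down without dropping them, and leave everything else on the bench undisturbed.

Things in the scene. Friction and masses are not known exactly. Their poses are not given: they have to be found in the camera images.
- rack: fixed wooden block 220 (its x) by 200 (y) by 26 mm high, origin at the underside's centre, left or right of the middle. Six square pockets, 50 mm wide, at x = -76, 0, 76, y = +-38 mm; four square corner sockets, 20 mm wide, at x = +-90, y = +-80 mm; all floors 8 mm above the bench. At y = 0 beyond each x end a clamp pillar: |x| 111 to 135 mm, 40 mm wide, 122 mm high
- tier: loose stacking frame, 0.4-0.63 kg; origin central, at the feet. Four posts, 16 mm diameter, feet tapered to 9 mm over 8 mm, at x = +-90, y = +-80 mm. Open rectangle of wooden rails 200 (x) by 178 mm, 84 to 100 mm above the feet; handle bar at x = 0, 14 mm thick (x), 174 mm long (y), 125 to 141 mm above the feet, on uprights at y = +-80 mm. Fits either way round. Starts across from the rack
- jar_r0: amber jar with a black cap, standing in a rack pocket from the start (present only in some starts); 42 mm diameter body 53 mm high, cap 36 mm diameter, 70 mm tall in all, 0.12 kg, origin at the centre of its underside
- jar_r1: amber jar with a black cap, standing in a rack pocket from the start (present only in some starts); 42 mm diameter body 53 mm high, cap 36 mm diameter, 70 mm tall in all, 0.12 kg, origin at the centre of its underside
- jar_r2: amber jar with a black cap, standing in a rack pocket from the start (present only in some starts); 42 mm diameter body 53 mm high, cap 36 mm diameter, 70 mm tall in all, 0.12 kg, origin at the centre of its underside
- jar_r3: amber jar with a black cap, standing in a rack pocket from the start (present only in some starts); 42 mm diameter body 53 mm high, cap 36 mm diameter, 70 mm tall in all, 0.12 kg, origin at the centre of its underside
- jar_r4: amber jar with a black cap, standing in a rack pocket from the start (present only in some starts); 42 mm diameter body 53 mm high, cap 36 mm diameter, 70 mm tall in all, 0.12 kg, origin at the centre of its underside
- jar_r5: amber jar with a black cap, standing in a rack pocket from the start (present only in some starts); 42 mm diameter body 53 mm high, cap 36 mm diameter, 70 mm tall in all, 0.12 kg, origin at the centre of its underside
- jar_s0: spare amber jar, same as those in the rack, standing on the bench between rack and frame (some may be absent)
- jar_s1: spare amber jar, same as those in the rack, standing on the bench between rack and frame (some may be absent)
- jar_s2: spare amber jar, same as those in the rack, standing on the bench between rack and frame (some may be absent)
- jar_s3: spare amber jar, same as those in the rack, standing on the bench between rack and frame (some may be absent)
- clamp_near (a joint): clamp arm at the rack's -x end: 0 = fully down, level, pointing to the rack's +x, 1 mm above the end rail of the seated frame; 1.57 = upright; 1.9 = leaning outward (end stop). Starts at 1.6 to 1.8. Steel bar 24 mm wide, 12 mm thick, reaching 67 mm from the hinge axis, which runs along the rack's y; stiff (0.1 N m), stays where left
- clamp_near_hinge (a point): hinge axis of that clamp, at rack x = -122 mm, y = 0, 115 mm above the bench; fixed to the rack, axes as the rack's
- clamp_far (a joint): clamp arm at the rack's +x end: 0 = fully down, level, pointing to the rack's -x, 1 mm above the end rail of the seated frame; 1.57 = upright; 1.9 = leaning outward (end stop). Starts at 1.6 to 1.8. Steel bar 24 mm wide, 12 mm thick, reaching 67 mm from the hinge axis, which runs along the rack's y; stiff (0.1 N m), stays where left
- clamp_far_hinge (a point): hinge axis of that clamp, at rack x = +122 mm, y = 0, 115 mm above the bench; fixed to the rack, axes as the rack's
- beaker: bystander, to be left alone: glass beaker, 68 mm across, 85 mm tall; origin at the underside's centre
- spatula: bystander, to be left alone: flat steel laboratory spatula lying between the spare jars, 165 mm long, 14 mm wide, 6 mm high; origin at the underside's centre
- reagent: bystander, to be left alone: clear reagent bottle with a blue cap, 72 mm across, 130 mm tall; origin at the underside's centre
- dish: bystander, to be left alone: white porcelain dish, 90 mm across, 30 mm high; origin at the underside's centre
- stopper: bystander, to be left alone: rubber stopper, 34 mm across, 30 mm high; origin at the underside's centre
Mind the look-alikes: they are no part of the job. Leave any turquoise look-alike of the jar_s1 alone.

How it is judged:
By the outcome, as a careful person would: the job done as asked, in the order asked, and still so for the second after the job is handed in, with the robot touching nothing.
Of jar_r0, jar_r1, jar_r2, jar_r3, jar_r4, jar_r5 only 1 to 2 are there at a start; the rules pass over those that are not, and their reading is None.
Of jar_s0, jar_s1, jar_s2, jar_s3 only 3 to 4 are there at a start; the rules pass over those that are not, and their reading is None.
At some moment in a run one of tier may be knocked a few centimetres aside while the robot is not near it.
It also fails if it takes over 208 s, if anything falls off the work surface, if the arm or the gripper's body presses on something with over 40 N, if the wrist force passes 120 N, or if a joint passes its speed limit or range.

## Working session

There is one attempt and no reset: what is moved stays moved. The work goes in short steps, each a Python script; the robot and the scene stay as the last script left them, time stands still between calls to the robot, and variables do not carry over. Pictures are saved under pics/ and viewed, at most 14 in all, crops included, and the job is handed in when it is done.

```bash
ls; mkdir -p pics; python3 - <<'E'
from bench import ctrl
import cv2
for c in("scene","top"):
    im=ctrl.camera(c); cv2.imwrite(f"pics/{c}0.png",cv2.resize(im[:,:,::-1],(800,600),interpolation=cv2.INTER_CUBIC))
    print(c,ctrl.camera_params(c))
    for l in ("rack","tier","jar_s0","beaker","spatula","reagent","dish","stopper","clamp_near","clamp_far"):
        print(l,[(round(d['p'],2),[round(float(v),1) for v in d['location']]) for d in ctrl.recognise(c,l)])
E
```

```text
pics
scene {'vertical_fov': 48.93959063812717, 'cx': 253.94559344986467, 'cy': 191.57855605414014, 'eye': array([1.59415245, 0.16622383, 0.96332435]), 'orientation': array([-1.62318409, -1.81132025,  0.87190089])}
rack [(0.88, [327.2, 204.8]), (0.3, [235.9, 185.2])]
tier [(0.73, [174.3, 179.5])]
jar_s0 [(0.78, [261.4, 209.9]), (0.77, [266.3, 190.9]), (0.7, [250.6, 168.7]), (0.66, [285.2, 172.3]), (0.65, [234.5, 183.3])]
beaker [(0.56, [245.1, 235.0])]
spatula []
reagent []
dish [(0.94, [103.2, 206.8])]
stopper [(0.27, [267.1, 191.4])]
clamp_near [(0.6, [234.3, 185.0]), (0.58, [329.6, 149.8])]
clamp_far [(0.56, [321.9, 201.0])]
top {'vertical_fov': 47.06395978789969, 'cx': 253.65615166997628, 'cy': 191.73619496115222, 'eye': array([0.3987496 , 0.00650599, 1.72398524]), 'orientation': array([-2.19912484,  2.17668516, -0.08526817])}
rack [(0.7, [187.3, 193.1])]
tier [(0.73, [320.0, 188.9])]
jar_s0 [(0.65, [220.6, 237.6]), (0.54, [237.9, 176.4]), (0.5, [240.0, 207.3]), (0.26, [186.9, 196.8])]
beaker [(0.69, [249.3, 142.6])]
spatula [(0.54, [252.4, 196.4])]
reagent [(0.89, [123.6, 222.0]), (0.16, [377.8, 169.5])]
dish [(0.67, [376.1, 169.8]), (0.28, [256.9, 205.7])]
stopper [(0.52, [367.0, 205.6])]
clamp_near [(0.37, [177.7, 226.5])]
clamp_far []
```

View pics/scene0.png

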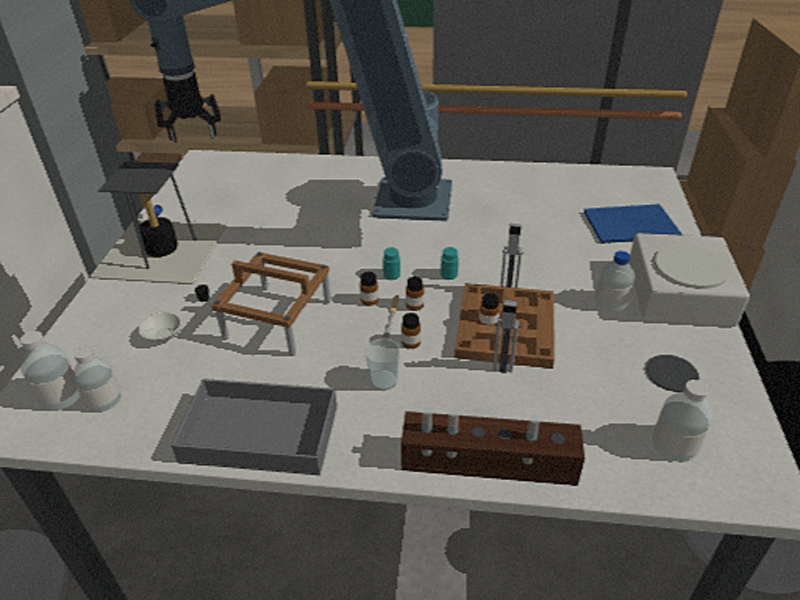

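View pics/top0.png

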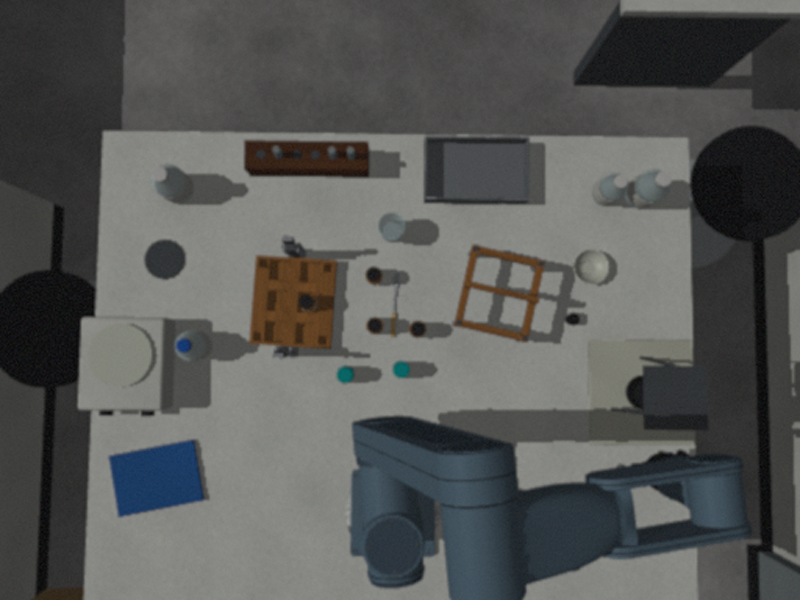

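```bash
cat > vis.py <<'E'
import numpy as np, cv2
from scipy.optimize import minimize
from scipy.spatial.transform import Rotation as R
from bench import ctrl
S=4
P={c:ctrl.camera_params(c) for c in("scene","top")}
def proj(c,X):
    p=P[c]; f=192/np.tan(np.radians(p["vertical_fov"])/2)
    q=(np.atleast_2d(X)-p["eye"])@R.from_rotvec(p["orientation"]).as_matrix()
    return q[:,:2]/q[:,2:]*f+[p["cx"],p["cy"]]
def back(c,uv,z):
    p=P[c]; f=192/np.tan(np.radians(p["vertical_fov"])/2)
    d=R.from_rotvec(p["orientation"]).as_matrix()@np.array([(uv[0]-p["cx"])/f,(uv[1]-p["cy"])/f,1])
    return (p["eye"]+d*(z-p["eye"][2])/d[2])
def box(x0,x1,y0,y1,z0,z1): return np.array([[x,y,z] for x in(x0,x1) for y in(y0,y1) for z in(z0,z1)])
def cyl(r,z0,z1,x=0,y=0):
    a=np.linspace(0,2*np.pi,24,endpoint=False); return np.array([[x+r*np.cos(t),y+r*np.sin(t),z] for z in(z0,z1) for t in a])
RACK=[box(-.11,.11,-.1,.1,0,.026)]
PILL=[box(s*.123-.012,s*.123+.012,-.02,.02,0,.122) for s in(-1,1)]
JAR=[cyl(.021,0,.053),cyl(.018,.053,.07)]
TIER=[cyl(.008,0,.1,x,y) for x in(-.09,.09) for y in(-.08,.08)]+[box(-.1,.1,s*.081-.008,s*.081+.008,.084,.1) for s in(-1,1)]+\
 [box(s*.092-.008,s*.092+.008,-.089,.089,.084,.1) for s in(-1,1)]+[box(-.007,.007,-.087,.087,.125,.141)]+[box(-.007,.007,s*.08-.007,s*.08+.007,.1,.125) for s in(-1,1)]
def place(parts,q):
    c,s=np.cos(q[2]),np.sin(q[2]); M=np.array([[c,-s,0],[s,c,0],[0,0,1]])
    return [p@M.T+[q[0],q[1],q[3] if len(q)>3 else 0] for p in parts]
def render(c,parts):
    im=np.zeros((384*S,512*S),np.uint8)
    for p in parts:
        h=cv2.convexHull(np.float32((proj(c,p)+.5)*S-.5)).reshape(-1,2)
        cv2.fillConvexPoly(im,np.int32(np.round(h*16)),1,shift=4)
    return cv2.resize(im.astype(np.float32),(512,384),interpolation=cv2.INTER_AREA)
def fit(parts,masks,q0,ignore={}):
    """masks: {cam: bool}"""
    def cost(q):
        q=np.r_[q,0][:max(3,len(q))]
        e=0
        for c,m in masks.items():
            d=np.abs(render(c,place(parts,q))-m)
            if c in ignore: d=d[~ignore[c]]
            e+=d.sum()/m.sum()
        return e
    n=len(q0); st=[.015,.015,.1][:n]
    sim=np.array([q0]+[np.array(q0)+np.eye(n)[i]*st[i] for i in range(n)])
    r=minimize(cost,q0,method="Nelder-Mead",options=dict(initial_simplex=sim,xatol=1e-4,fatol=1e-4))
    return r.x,r.fun
E
python3 - <<'E'
from vis import *
import pickle
D={}
for c in("scene","top"):
    im=ctrl.camera(c); D[c]=dict(im=im)
    for l in("rack","tier","jar_s0","reagent","beaker","stopper","dish","spatula"):
        D[c][l]=ctrl.masks_of(c,l)
        print(c,l,[(round(d['p'],2),np.round(d['location']).tolist(),int(d['mask'].sum())) for d in D[c][l]])
pickle.dump(D,open("D.pkl","wb"))
jar_px={"scene":[(236,185),(266,188),(263,212),(313,197)],"top":[(268,211),(239,176),(240,208),(198,193)]}
for c in jar_px:
    print(c,[back(c,u,.05).round(3)[:2].tolist() for u in jar_px[c]])
for c in D:
    o=D[c]['im'].copy()
    for l,k in(("rack",(255,0,0)),("tier",(0,255,0)),("jar_s0",(255,0,255))):
        for d in D[c][l]:
            if d['p']>.3: o[d['mask']]=o[d['mask']]//2+np.array(k,np.uint8)//2
    cr=o[130:245,135:385] if c=="top" else o[125:260,125:375]
    cv2.imwrite(f"pics/m_{c}.png",cv2.resize(cr[:,:,::-1],None,fx=3.2,fy=3.2,interpolation=cv2.INTER_CUBIC))
a=cv2.imread("pics/m_top.png");b=cv2.imread("pics/m_scene.png")
o=np.vstack([a,b]); cv2.imwrite("pics/m1.png",cv2.resize(o,None,fx=.75,fy=.75))
E
```

```text
scene rack [(0.71, [329.0, 206.0], 3228), (0.19, [263.0, 190.0], 239)]
scene tier [(0.77, [179.0, 179.0], 1673)]
scene jar_s0 [(0.68, [288.0, 170.0], 218), (0.61, [264.0, 193.0], 236), (0.59, [234.0, 186.0], 237), (0.55, [263.0, 209.0], 278), (0.48, [251.0, 170.0], 201)]
scene reagent [(0.9, [393.0, 182.0], 714), (0.75, [326.0, 205.0], 3180)]
scene beaker [(0.59, [245.0, 232.0], 560)]
scene stopper [(0.58, [246.0, 234.0], 612)]
scene dish [(0.73, [102.0, 208.0], 438)]
scene spatula [(0.42, [247.0, 207.0], 104)]
top rack [(0.63, [188.0, 193.0], 3131)]
top tier [(0.67, [323.0, 186.0], 1188)]
top jar_s0 [(0.66, [267.0, 210.0], 79), (0.62, [239.0, 208.0], 94), (0.6, [238.0, 177.0], 81), (0.56, [258.0, 237.0], 93), (0.19, [179.0, 227.0], 45)]
top reagent [(0.58, [126.0, 222.0], 361)]
top beaker [(0.64, [251.0, 142.0], 262), (0.63, [367.0, 208.0], 70)]
top stopper [(0.51, [367.0, 206.0], 60)]
top dish [(0.65, [126.0, 223.0], 375), (0.58, [378.0, 168.0], 362)]
top spatula [(0.69, [254.0, 203.0], 56), (0.57, [239.0, 207.0], 98)]
scene [[0.472, -0.05], [0.479, 0.055], [0.601, 0.057], [0.511, 0.215]]
top [[0.446, -0.059], [0.579, 0.053], [0.456, 0.048], [0.512, 0.208]]
```

View pics/m1.png

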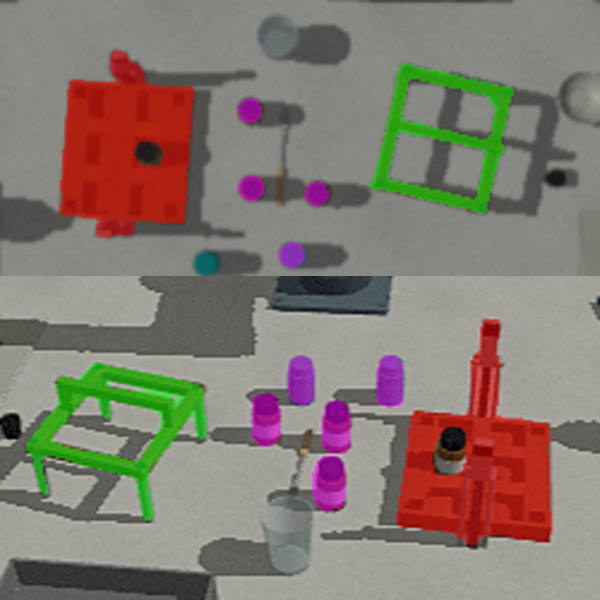

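```bash
cat > meas.py <<'E'
from vis import *
import pickle
def arm(s,a): # s=-1 near, +1 far
    b=box(0,.067,-.012,.012,-.006,.006); c,n=np.cos(a),np.sin(a)
    p=np.c_[b[:,0]*c-b[:,2]*n,b[:,1],b[:,0]*n+b[:,2]*c]; p[:,0]*=-s
    return p+[s*.122,0,.115]
if __name__=="__main__":
    D=pickle.load(open("D.pkl","rb"))
    out={}
    mk=lambda l:{c:D[c][l][0]['mask'].astype(np.float32) for c in D}
    def rackparts(a): return RACK+PILL+[arm(-1,a[0]),arm(1,a[1])]
    m=mk("rack"); ig={}
    q=np.array([.525,.185+.03,0]); a=[1.7,1.7]
    for c in D: ig[c]=cv2.dilate(render(c,[p+[.515,.21,.008] for p in JAR]),np.ones((9,9)))>0
    def cost(v): return sum(np.abs(render(c,place(rackparts(v[3:]),v[:3]))-m[c])[~ig[c]].sum()/m[c].sum() for c in D)
    best=None
    for y0 in(-.04,.04):
        v0=np.r_[q,a]; sim=np.array([v0]+[v0+np.eye(5)[i]*[.02,.02,.08,.15,.15][i] for i in range(5)])
        r=minimize(cost,[.525,.215,y0,1.7,1.7],method="Nelder-Mead",options=dict(initial_simplex=sim+[0,0,y0,0,0],xatol=1e-4,fatol=1e-4,maxfev=600))
        print("rack",r.x.round(4),r.fun)
        if best is None or r.fun<best.fun: best=r
    out["rack"]=best.x
    for c in D: 
        r1=minimize(lambda v:np.abs(render(c,place(rackparts(best.x[3:]),v))-m[c])[~ig[c]].sum(),best.x[:3],method="Nelder-Mead",options=dict(initial_simplex=np.array([best.x[:3]]+[best.x[:3]+np.eye(3)[i]*[.01,.01,.05][i] for i in range(3)])))
        print(" only",c,r1.x.round(4))
    t=mk("tier"); rs=[fit(TIER,t,[.52,-.2,y]) for y in(-.1,-.2,-.3,1.37)]; print("tier",[(r[0].round(4),round(r[1],3)) for r in rs])
    out["tier"]=min(rs,key=lambda r:r[1])[0]
    for c in D: print(" only",c,fit(TIER,{c:t[c]},out["tier"])[0].round(4))
    J=[]
    for x,y in((.45,-.055),(.47,.05),(.59,.055)):
        mm={}
        for c in D: mm[c]=min(D[c]["jar_s0"],key=lambda d:np.hypot(*(proj(c,[x,y,.045])[0]-d['location'])))['mask'].astype(np.float32)
        r=fit(JAR,mm,[x,y]); J.append(r[0]); print("jar",r[0].round(4),round(r[1],3),[fit(JAR,{c:mm[c]},r[0])[0].round(4).tolist() for c in D])
    out["jars"]=J; pickle.dump(out,open("out.pkl","wb"))
    for c in D:
        o=cv2.resize(D[c]['im'][:,:,::-1],None,fx=4,fy=4,interpolation=cv2.INTER_CUBIC)
        allp=[(place(rackparts(best.x[3:]),best.x[:3]),(0,0,255)),(place(TIER,out["tier"]),(0,255,0))]+[([p+[*j,0] for p in JAR],(255,0,255)) for j in J]
        sock=[box(x-.025,x+.025,y-.025,y+.025,.026,.0261) for x in(-.076,0,.076) for y in(-.038,.038)]+[box(x-.01,x+.01,y-.01,y+.01,.026,.0261) for x in(-.09,.09) for y in(-.08,.08)]
        allp.append((place(sock,best.x[:3]),(255,255,0)))
        for ps,k in allp:
            for p in ps: cv2.polylines(o,[cv2.convexHull(np.int32((proj(c,p)+.5)*4-.5))],True,k,1)
        cv2.imwrite(f"pics/f_{c}.png",o[4*140:4*240,4*150:4*350] if c=="top" else o[4*125:4*255,4*130:4*370])
    a=cv2.imread("pics/f_top.png")
    b=cv2.imread("pics/f_scene.png")[:, :]
    cv2.imwrite("pics/f1.png",a); cv2.imwrite("pics/f2.png",b[:,160:])
E
python3 meas.py
```

```text
rack [ 0.5141  0.2523 -0.0493  1.7197  1.586 ] 0.09675625711679459
rack [ 0.5142  0.2521 -0.051   1.7442  1.6861] 0.09464195370674133
 only scene [ 0.5118  0.251  -0.0549]
 only top [ 0.5157  0.2539 -0.0571]
tier [(array([ 0.5359, -0.247 , -0.2203]), np.float64(0.357)), (array([ 0.536 , -0.247 , -0.2212]), np.float64(0.356)), (array([ 0.5359, -0.2468, -0.2201]), np.float64(0.358)), (array([ 0.5375, -0.2485,  1.475 ]), np.float64(1.793))]
 only scene [ 0.5356 -0.2487 -0.2141]
 only top [ 0.5359 -0.2463 -0.2249]
jar [ 0.4498 -0.0559] 0.407 [[0.449, -0.0566], [0.4482, -0.0527]]
jar [0.4568 0.0493] 0.264 [[0.4578, 0.0477], [0.4566, 0.0514]]
jar [0.5799 0.0516] 0.498 [[0.5778, 0.0511], [0.5809, 0.055]]
```

View pics/f1.png

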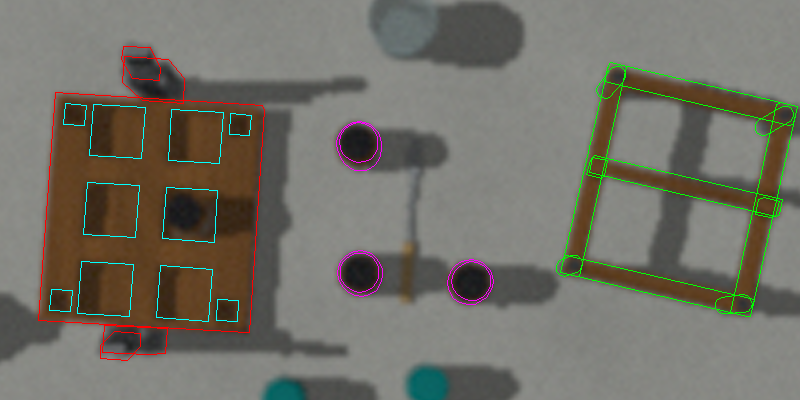

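View pics/f2.png

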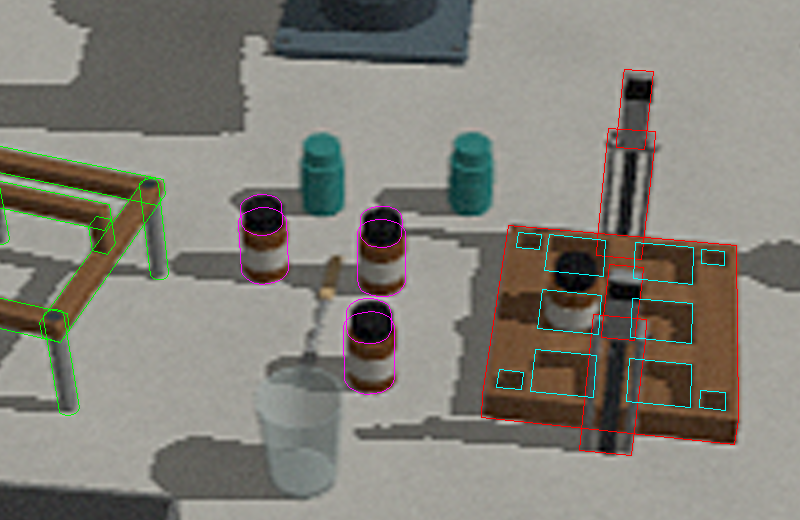

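```bash
cat > rob.py <<'E'
import numpy as np, pickle
from scipy.spatial.transform import Rotation as R
from bench import ctrl
O=pickle.load(open("out.pkl","rb")); RK=O["rack"][:3]
def rack(x,y):
    c,s=np.cos(RK[2]),np.sin(RK[2]); return RK[0]+c*x-s*y,RK[1]+s*x+c*y
def rot(yaw,tilt=0): return R.from_euler("z",yaw)*R.from_euler("y",tilt)*R.from_euler("x",np.pi)
def go(p,r,vel=.2,fl=None,ptp=False):
    """p = grasp point"""
    t=np.array(p)-r.apply([0,0,.155])
    if ptp: return ctrl.move_ptp(t,r.as_rotvec())
    return ctrl.move_l(t,r.as_rotvec(),vel=vel,force_limit=fl)
def gp():
    return np.array(ctrl.read_tool_pos())+R.from_rotvec(ctrl.read_tool_rot()).apply([0,0,.155])
GZ=.038; H=.15
def jar(j,pocket,tilt=0,off=(0,0)):
    r=rot(RK[2],tilt); ctrl.command_gripper(.064,30)
    go([*j,H],r,ptp=True); 
    print("down hit",go([*j,GZ],r,.12,8)); 
    ctrl.command_gripper(.0,30); print("grip",ctrl.read_opening(),ctrl.read_gripper_force())
    go([*j,H],r,.15)
    p=np.array(rack(*pocket))+off
    go([*p,H],r,.2); go([*p,GZ+.032],r,.12)
    h=go([*p,GZ+.005],r,.03,6); g=gp(); print("hit",h,"bottom z",g[2]-GZ,"F",np.round(ctrl.read_wrist_force(),1))
    return p,r
def release(p,r):
    z=gp()[2]; ctrl.command_gripper(.058); go([*p,z+.05],r,.12); go([*p,H],r,.25); print("t",ctrl.read_time_s())
E
python3 - <<'E'
from rob import *
p,r=jar(O["jars"][2],(0,.038))
if gp()[2]-GZ<.013: release(p,r)
E
```

```text
down hit False
grip 0.04133439037458002 30.66336750984192
hit True bottom z 0.009074735705038396 F [-0.4 -0.5  6. ]
t 11.3583
```

```bash
python3 - <<'E'
from rob import *
import cv2
for i,pk in((1,(-.076,.038)),(0,(-.076,-.038))):
    p,r=jar(O["jars"][i],pk,.25)
    if gp()[2]-GZ<.013: release(p,r)
    else: break
else:
    go([.40,-.0,.35],rot(0),ptp=True)
for c in("top","scene"):
    o=ctrl.camera(c)[:,:,::-1]
    cv2.imwrite(f"pics/a_{c}.png",cv2.resize(o[130:245,135:385] if c=="top" else o[125:260,125:375],None,fx=3,fy=3,interpolation=cv2.INTER_CUBIC)[:,:750])
cv2.imwrite("pics/a.png",cv2.resize(np.vstack([cv2.imread("pics/a_top.png"),cv2.imread("pics/a_scene.png")]),None,fx=.8,fy=.8))
E
```

```text
down hit False
grip 0.04131162157766063 30.293471217155457
hit True bottom z 0.008834359428642781 F [ 0.5 -1.2  5.1]
t 19.05
down hit False
grip 0.041052327275672436 30.27472883462906
hit True bottom z 0.00880500493887413 F [0.3 0.6 5.6]
t 27.2333
```

View pics/a.png

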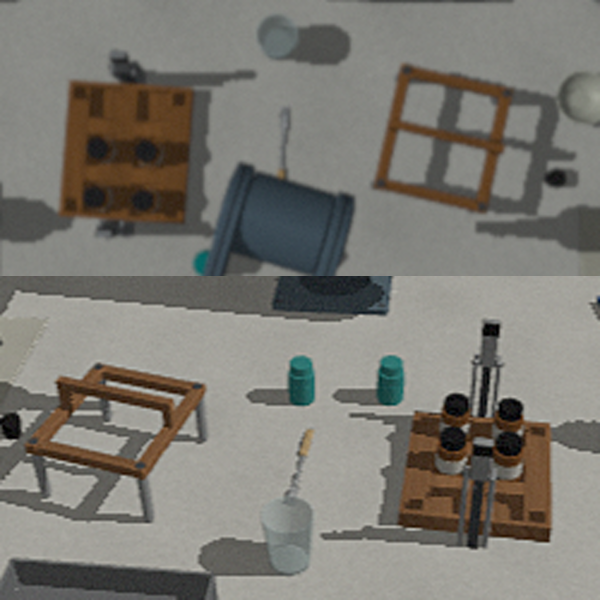

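```bash
cat > tier.py <<'E'
from rob import *
from vis import *
def look(q0):
    ms={}
    for c in("top","scene"):
        ctrl.camera(c); d=ctrl.masks_of(c,"tier")
        d=[k for k in d if np.hypot(*(k['location']-proj(c,[q0[0],q0[1],.09+(q0[3] if len(q0)>3 else 0)])[0]))<30]
        if d: ms[c]=d[0]['mask'].astype(np.float32)
    return ms
E
python3 - <<'E'
from tier import *
ms=look(O["tier"]); q,f=fit(TIER,ms,O["tier"]); print(list(ms),q,f)
pickle.dump(q,open("q.pkl","wb"))
yaw=None
for s in(1,-1):
    rg,rp=rot(q[2]+s*np.pi/2),rot(RK[2]+s*np.pi/2)
    a=ctrl.solve_ik(np.array([q[0],q[1],.32+.155]),rg.as_rotvec()); b=ctrl.solve_ik(np.array([*rack(0,0),.32+.155]),rp.as_rotvec())
    print(s,None if a is None else np.round(a,2),None if b is None else np.round(b,2))
E
```

```text
['top', 'scene'] [ 0.53601346 -0.2468092  -0.22211854] 0.5225638151168823
1 [-0.62  0.3   1.31  0.    1.53 -0.4 ] [ 0.26  0.26  1.36 -0.    1.52  0.31]
-1 [-0.62  0.3   1.31  0.    1.53  2.74] [ 0.26  0.26  1.36  0.    1.52 -2.83]
```

```bash
python3 - <<'E'
from tier import *
q=pickle.load(open("q.pkl","rb")); HG=.131
rg,rp=rot(q[2]+np.pi/2),rot(RK[2]+np.pi/2)
ctrl.command_gripper(.05,70)
go([*q[:2],.25],rg,ptp=True); print("down hit",go([*q[:2],HG],rg,.1,8))
ctrl.command_gripper(0,70); print("grip",ctrl.read_opening(),ctrl.read_gripper_force())
go([*q[:2],HG+.2],rg,.12); print("F",np.round(ctrl.read_wrist_force(),2),np.round(ctrl.read_torque(),2))
c=rack(0,0)
go([*c,HG+.2],rp,.15); go([*c,HG+.06],rp,.12); ctrl.hold(.3)
print("at",gp(), ctrl.read_time_s(),np.round(ctrl.read_wrist_force(),2),np.round(ctrl.read_torque(),2))
import cv2
ms=look([*c,0,.06]); print(list(ms),[m.sum() for m in ms.values()])
o=ctrl.camera("scene"); o2=ctrl.camera("top")
res={}
for k,m in [("both",ms)]+[(k,{k:v}) for k,v in ms.items()]:
    P0=[p+[0,0,.06] for p in TIER]; res[k]=fit(P0,m,[*c,RK[2]]); print(k,res[k][0].round(4),res[k][1], "cmd",np.round([*c,RK[2]],4))
ims=[]
for k,im in(("top",o2),("scene",o)):
    b=cv2.resize(im[:,:,::-1],None,fx=4,fy=4,interpolation=cv2.INTER_CUBIC)
    for p in place(TIER,[*c,RK[2],.06]): cv2.polylines(b,[cv2.convexHull(np.int32((proj(k,p)+.5)*4-.5))],True,(0,255,0),1)
    ims.append(b[4*140:4*240,4*140:4*240] if k=="top" else b[4*140:4*240,4*280:4*380])
cv2.imwrite("pics/t1.png",np.hstack(ims))
E
```

```text
down hit False
grip 0.01262227609428664 68.77868056297302
F [ 0.18 -0.24 -5.12] [ 0.01 -0.   -0.04]
at [0.51438962 0.25214968 0.19140317] 39.0917 [ 0.24  0.42 -5.01] [-0.01  0.04 -0.02]
['top', 'scene'] [np.float32(684.0), np.float32(1376.0)]
both [ 0.5147  0.2511 -0.0615] 1.2967578172683716 cmd [ 0.5142  0.2521 -0.051 ]
top [ 0.5154  0.2521 -0.0606] 0.957876443862915 cmd [ 0.5142  0.2521 -0.051 ]
scene [ 0.5116  0.2502 -0.0587] 0.29078853130340576 cmd [ 0.5142  0.2521 -0.051 ]
```

View pics/t1.png

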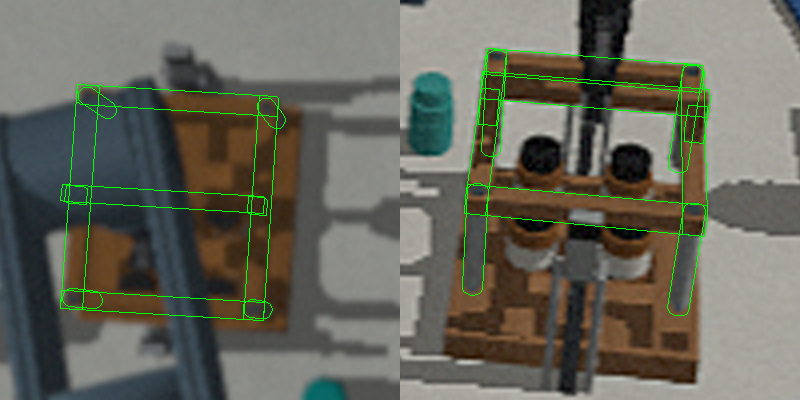

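```bash
python3 - <<'E'
from tier import *
HG=.131; rp=rot(RK[2]+.003+np.pi/2); c=np.array(rack(0,0))+[.0003,.001]
go([*c,HG+.034],rp,.1); ctrl.hold(.2)
h=go([*c,HG+.003],rp,.02,7)
print("hit",h,"feet",gp()[2]-HG,np.round(ctrl.read_wrist_force(),1),np.round(ctrl.read_torque(),2),ctrl.read_time_s())
E
```

```text
hit True feet 0.008540447865680895 [-0.3 -0.2  5.3] [-0.02  0.03  0.03] 41.1583
```

```bash
cat > clamp.py <<'E'
from rob import *
def swing(s):
    r=rot(RK[2])
    def tip(cx,z,**k): # cx = |x| of the finger's inner bottom corner
        return go([*rack(s*(cx+.011),0),z+.018],r,**k)
    ctrl.command_gripper(0,30)
    tip(.165,.28,ptp=True); tip(.165,.162,vel=.12)
    for a in np.radians([100,85,70,55,42,30,20,10,3]):
        rr=.052; x=.122-rr*np.cos(a)+.006*np.sin(a); z=.115+rr*np.sin(a)+.006*np.cos(a)
        h=tip(x,min(z,.165),vel=.06,fl=25); 
        if h: print("hit",np.degrees(a),np.round(ctrl.read_wrist_force(),1)); break
    h=tip(.07,.117,vel=.02,fl=10); print("press",h,"tip z",gp()[2]-.018,np.round(ctrl.read_wrist_force(),1))
    tip(.07,.28,vel=.15); print("t",ctrl.read_time_s())
E
python3 - <<'E'
from clamp import *
z=gp(); ctrl.command_gripper(.05); print(ctrl.read_wrist_force())
go([z[0],z[1],.35],rot(RK[2]+.003+np.pi/2),.12)
swing(-1)
E
```

```text
[ 0.17134287 -0.39036882 -0.1863905 ]
press True tip z 0.12128249676854978 [-1.4 -1.1  6.8]
t 51.4583
```

```bash
python3 - <<'E'
from clamp import *
import cv2
go([*rack(0,0),.36],rot(RK[2]),.2)
swing(1)
go([.35,-.15,.40],rot(0),ptp=True); ctrl.hold(.3)
ims=[]
for c in("top","scene"):
    o=ctrl.camera(c)[:,:,::-1]
    ims.append(cv2.resize(o[140:240,140:240] if c=="top" else o[140:240,280:380],(400,400),interpolation=cv2.INTER_CUBIC))
cv2.imwrite("pics/e.png",np.hstack(ims))
cv2.imwrite("pics/e2.png",cv2.resize(ctrl.camera("scene")[:,:,::-1],(800,600)))
E
```

```text
press True tip z 0.12141386046392295 [-2.2 -0.7  6.6]
t 59.0083
```

View pics/e.png

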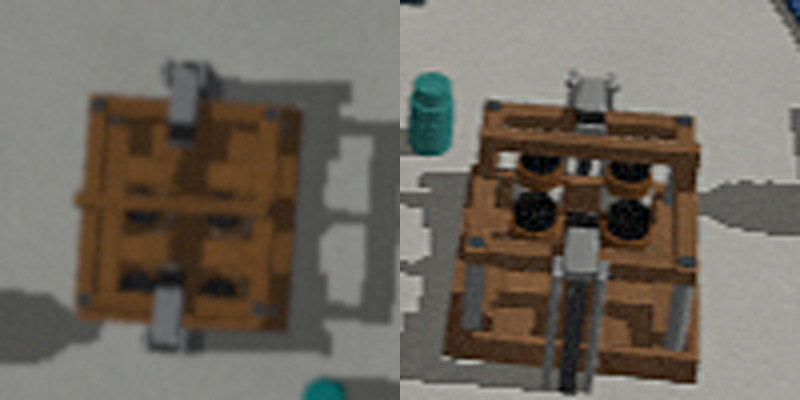

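View pics/e2.png

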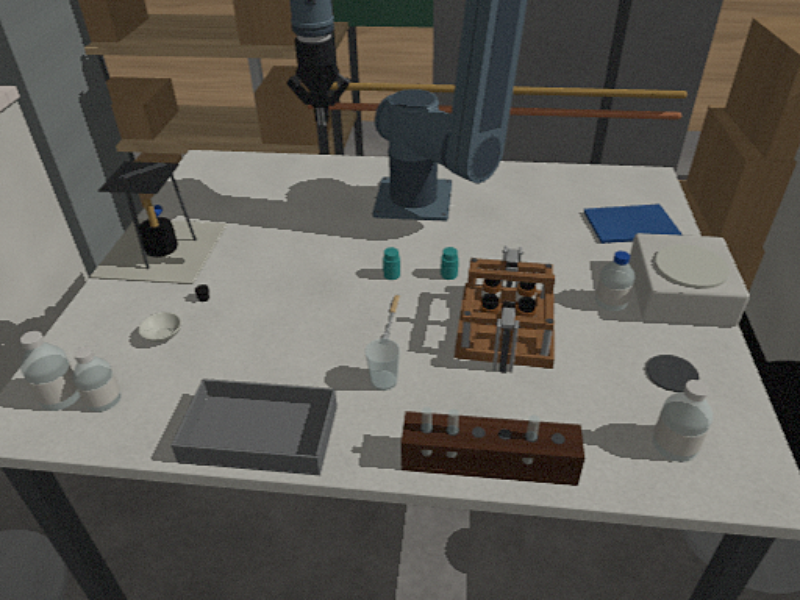

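The pictures show the frame seated, both clamps level over the end rails, four jars in the rack, and the other items where they were. I'm handing the job in.

```bash
python3 -c "
from bench import ctrl
print(ctrl.job_done())"
```

```text
the job is handed in; nothing more can be done
None
```

The job is handed in at about 60 s of robot time: the three spare jars are in rack pockets, the frame is seated and released, and both clamps are fully down; the final pictures show nothing else moved.

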